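# Open the wash-water can for refilling

### The arm

A 7-joint arm with a two-finger parallel gripper is mounted at the origin on the work surface. World frame = base frame: x ahead of the robot, y to its left, z up, the work surface at z = 0. Lengths are in mm, angles in rad, forces in N, time in s.
With the tool pointing down it reaches from about 400 to 850 mm from the base axis. Payload 4.5 kg.
Tool frame: the origin (TCP) lies on the centre line of the jaws, within the pads' length; the fingertips stand env.finger_overhang ahead of it and the grasp point (between the pads) lies 11 mm behind it (env.finger_overhang is the distance from the TCP to the fingertips, in mm); z points along the fingers, y is the line along which they close (so a half turn about z gives the same grasp; the last joint's range is limited). The gripper opens to 85 mm and grips with 20 to 120 N. Pads are 22 mm wide; open, the fingers measure 114 mm over their backs; the gripper's body (76 mm by 85 mm) begins 54 mm behind the grasp point. The pads swing forward as they close: fully open they stand 13 mm farther back than shut.
Start: joints at [1.374, 0.689, -0.195, 1.565, 0.157, 0.902, -0.215], TCP at [143.001, -608.444, 239.317] pointing down, gripper open.
Joint ranges: [-3.01, 3.01], [-0.46, 2.08], [-1.47, 1.51], [0.13, 2.56], [-1, 4.14], [0.04, 2.09], [-2.66, 2.66]. Speed limits (rad/s): [2.57, 2.57, 3.14, 3.14, 3.14, 3.14, 3.14].

### API

Orientations are given as a 3x3 rotation matrix whose columns are the frame's x, y, z axes.
In Python, from workcell import env gives the robot as it stands.
- The arm moves only by the shell command python3 -m creep 'ROWS' [FORCE]. ROWS is JSON, a list of rows, each a list of 3 entries, a list of its own where there are three numbers: the closure, from 0 (fully open) to 1 (shut), then the shift along the tool's x, y, z as a fraction of full scale, then the turn, a rotation vector about the tool's x, y, z as a fraction of full scale. A call has 1 to 12 rows; each row shifts and turns the commanded pose from where the row before left it, along the tool's axes as they then stand; what a row does not reach is not made up. Full scale, the value 1, is 0.05 m for a shift and pi/2 rad for a turn. A row lasts 1/8 s, in which the tool goes at most 62.5 mm and 10.7 degrees, less where a joint would pass 70% of its speed; a pose out of reach is approached as far as the arm can. A call with a number of a shift or a turn outside -1 to 1 is refused whole. A call with a gripper value outside its range is refused whole. The fingers move at their own pace and stop on an object; FORCE is the grip in N (left out, the last holds). Time passes only in rows, so rows that do not move let the fingers close. It gives the time, the measured TCP pose, the force, the opening and the grip force at its end, in the units of the state.
- env.observe(): the state, without advancing time (a new reading comes with each control period).
- env.read_camera(name): name is "scene" or "top" or "wrist"; returns (picture, depth): 400x640x3 uint8, blue, green, red; 400x640 float32, mm along the optical axis (not along the pixel's ray), 0 where there is no reading.
- env.get_calibration(name): a dict with "fx", "fy", "cx", "cy" (pixels), "distortion" ([k1, k2, p1, p2, k3] as OpenCV has them; the pictures are not rectified), "world_from_camera" (4x4, takes a point from camera to world coordinates). Camera axes: x right, y down, z forward; pixel columns grow to the right and rows downward; lengths in mm; the calibration is good to about 2 mm. A picture is of the moment at which its call begins: read the wrist's pose just before it. get_calibration takes no time and is no camera call; for the wrist camera it gives the pose at the moment of the call.
- env.close_job(): hands the job in; it is judged then, once.
Trained networks look in the newest picture that a camera, given by its name, has taken for a name from the list of things; names that differ only in an ending like _2 or _b are one class to them, and where a whole thing is asked for, a point or a joint stands for the part that bears it (a point fixed in the world has none). Each returns a list of dicts, best first, with "score" (0 to 1); they miss things now and then, are a little off and sometimes report something else, mostly with a low value. They report only what shows in the picture. A call takes as long as a camera call. They do not tell look-alikes from the thing itself.
- env.spot_in(camera, name): "rect" ([left, top, right, bottom] in pixels, round what is visible of it).
- env.outline_of(camera, name): "mask" (400x640 bool, what is visible of it) and "rect" ([left, top, right, bottom] in pixels, round what is visible of it).
- env.place_of(camera, name): "pixel" ([column, row] in pixels: a listed point, or the origin of a listed thing).
The state is a dict: "t": time; "joint_pos": joint angles; "qd": joint speeds; "effort": joint torques, N m; "eef_pos": TCP position; "tcp_rot": TCP orientation; "ft_force": force on the tool from outside, world axes, zero at the start; "ft_torque": the same for the moment, N m; "gripper_width": opening from 0.0 (shut) to 1.0 (fully open); "finger_force": force on a finger pad.
Only numpy, scipy, OpenCV 4.12 (cv2) and the standard library are available. Lean on these libraries where they do the work, as an engineer would, in place of code of your own. Each camera call takes 0.05 s, during which the arm holds its last target. There are 200 camera calls.

### The job

The wash-water can needs refilling. Flip up the hinged tab that lies folded on its slanted screw cap, unscrew the cap by the upright tab, then lift the cap off and set it down gently, right way up, inside the plain shallow metal tray. Leave the spray bottle, the ink jar and the palette where they stand.

Things in the scene. Friction and masses are not known exactly. Their poses are not given: they have to be found in the camera images.
- can: White plastic water can, 240 (x) by 190 (y) mm, 217 mm high, carrying handle on top at its back (+x), tap low on its front (-x); too heavy to move. Origin: centre of its underside, z up. Its front shoulder slopes at 30 degrees, facing forwards and up: outward normal (-0.5, 0, 0.866) in the can's axes. The cap sits on a round neck, 94 mm across and 22 mm high, square to this slope.
- cap_home (a point): Point fixed to the can, at (-0.0595, 0, 0.198) in its axes: where the cap's centre is while screwed on (2 mm of play). z: out along the cap's axis, 30 degrees from vertical; x: up the slope. The thread lets go after an anticlockwise turn (positive about z) of 1.7 to 2.15 rad, different each time and hidden; 0.38 rad later is a stop. Only in between can the cap be drawn out along z.
- cap_centre (a point): Centre of the grey cap's knurled disc (96 mm across, 12 mm thick; too wide to grip by its rim), half-way through its thickness, on its axis. z: out through the cap's top; x: towards the folded tab's free end (at the start straight down the slope); y: along the tab's hinge. The cap is loose once unscrewed; drag 0.1 to 0.4 N m; a sprung seal pushes it outwards with about 7 N.
- cap: The same cap; origin: centre of the underside of its plug, 20 mm below the disc's centre along the axis. The plug under the disc is 60 mm across and 14 mm high, with two thread lugs (74 mm over them); 20 mm of travel draws it clear of the neck. Set down right way up, the cap stands on this plug. 0.14 to 0.22 kg with its tab, which stays on it.
- tab_hinge (a point): Middle of the tab's hinge line, on the cap's axis, 13 mm above the cap's centre and 7 mm above the disc's top face; axes as the cap's.
- tab_end (a point): Point in the middle of the tab's width and thickness, 42 mm from the hinge line. The tab is a grey plate 40 mm wide (along the hinge), 9 mm thick, reaching 53 mm beyond the hinge line: folded, its last 5 mm overhang the disc's rim as a thumb lip, with 2.5 mm of air beneath the rest. Upright it stands on the cap's axis, faces looking along the cap's x, and is the grip for turning.
- tab (a joint): Tab's hinge: 0 folded flat on the cap (it starts between 0 and 0.1), grows as it is lifted, stop at 1.57 where it stands upright along the cap's axis. Stiff: it stays where it is left; lifting takes about 1.5 N at the free end.
- tray: Plain shallow metal tray without dividers, 200 mm (x) by 180 mm (y), walls 4 mm thick and 16 mm high, fixed to the table. Origin: centre of its underside; the inner floor is 4 mm above it. It lies to the left or to the right of the can.
- spray: Clear spray bottle with a white pump, 44 mm across, 148 mm high, loose. Origin: centre of its underside; z up.
- ink: Ink jar with a black lid, 56 mm across, 85 mm high, loose. Origin: centre of its underside; z up.
- palette: White ceramic palette with six wells, 160 by 120 mm, 22 mm high, loose. Origin: centre of its underside; z up. It lies on the other side of the can from the tray.
Mind the look-alikes: they are no part of the job. What is meant by the cap is not blue or orange, and is the smaller of those in its own colour.

How it is judged:
By the outcome, as a careful person would: the job done as asked, in the order asked, and still so for the second after the job is handed in, with the robot touching nothing.
It also fails if it takes over 72 s, if anything falls off the work surface, if the arm or the gripper's body presses on something with over 40 N, if the wrist force passes 120 N, or if a joint passes its speed limit or range.

## Working session

There is one attempt and no reset: what is moved stays moved. The work goes in short steps, Python scripts to look and compute and a shell command to move; the robot and the scene stay as the last step left them, time stands still between calls to the robot, and variables do not carry over. Pictures are saved under pics/ and viewed, at most 10 in all, crops included, and the job is handed in when it is done.

```bash
ls; mkdir -p pics
cat > h.py <<'E'
import numpy as np, cv2
from workcell import env
def ray(cam,px):
    c=env.get_calibration(cam);K=np.array([[c['fx'],0,c['cx']],[0,c['fy'],c['cy']],[0,0,1]])
    u=cv2.undistortPoints(np.array([[px]],float),K,np.array(c['distortion']))[0,0]
    return np.array([u[0],u[1],1.]),np.array(c['world_from_camera'])
def pt(cam,px,d):
    r,T=ray(cam,px);return T[:3,:3]@(r*d)+T[:3,3]
def atz(cam,px,z):
    r,T=ray(cam,px);v=T[:3,:3]@r;o=T[:3,3];return o+v*(z-o[2])/v[2]
def dep(D,px,w=3):
    x,y=int(px[0]),int(px[1]);p=D[max(0,y-w):y+w+1,max(0,x-w):x+w+1];p=p[p>0];return float(np.median(p)) if p.size else 0
E
python3 - <<'E'
from h import *
np.set_printoptions(precision=1,suppress=True)
o=env.observe();print(o['t'],o['eef_pos'],o['tcp_rot'],o['gripper_width'],env.finger_overhang)
for cam in['top','scene']:
    I,D=env.read_camera(cam);cv2.imwrite(f'pics/{cam}0.png',I);np.save(f'{cam}D.npy',D)
    for n in['can','cap_centre','tab_hinge','tab_end','tray','spray','ink','palette']:
        for r in env.place_of(cam,n)[:3]:
            d=dep(D,r['pixel']);print(cam,n,round(r['score'],2),np.array(r['pixel']),pt(cam,r['pixel'],d))
E
```

```text
pics
0.0 [ 142.8 -607.8  238.5] [[ 1.   0.2 -0. ]
 [ 0.2 -1.   0. ]
 [-0.  -0.  -1. ]] 1.0020793170560165 8.0
top cap_centre 0.98 [247.4 111.3] [746.5 158.6  36.6]
top cap_centre 0.92 [324.2 129.3] [661.8 -27.3 209.9]
top cap_centre 0.77 [330.4 247. ] [423.1 -49.7  49.5]
top tab_hinge 0.88 [253.  290.8] [318.5 126.   52.6]
top tab_hinge 0.7 [321.9 135.8] [647.5 -22.9 211.9]
top tab_hinge 0.7 [328.5 246. ] [425.3 -45.3  49.3]
top tab_end 0.94 [234.9 278.7] [344.8 168.8  53.3]
top tab_end 0.75 [313.1 234.6] [450.8  -8.8  49.1]
top tab_end 0.65 [262.1 116.7] [733.7 122.3  36.8]
top tray 0.9 [435.6 244.9] [ 435.1 -304.5    3.8]
top spray 0.58 [205.6 157.5] [621.1 243.9  83.1]
top ink 0.66 [424.6 163.4] [ 623.1 -265.7   62. ]
top ink 0.32 [436.7 243.6] [ 438.3 -307.2    3.7]
top palette 0.97 [177.8 236.5] [439.4 318.5   9.7]
scene can 0.75 [317.7 286.8] [835.7 -40.7 130.7]
scene cap_centre 0.77 [355.  184.4] [354.3 127.9  38.5]
scene cap_centre 0.64 [311.2 203.2] [696.3 -35.9 220.1]
scene cap_centre 0.56 [298.9 205.7] [687.5 -59.7 210.2]
scene tab_hinge 0.95 [298.1 199.5] [657.3 -58.7 204.8]
scene tab_hinge 0.84 [354.6 176.5] [332.8 130.4  51.9]
scene tab_hinge 0.62 [406.2 279.8] [741.7 164.5  32. ]
scene tab_end 0.75 [384.  282.8] [748.4 113.2  36.1]
scene tab_end 0.6 [372.4 181.4] [365.1 175.6  51.4]
scene spray 0.86 [433.2 251.1] [650.3 258.4  25.4]
scene spray 0.64 [308.3 201.8] [692.9 -41.3 221.6]
scene ink 0.56 [203.  277.4] [ 667.7 -274.1   23.5]
scene palette 0.97 [425.7 208.1] [462.6 304.7  15. ]
scene palette 0.74 [197.  224.5] [ 441.8 -311.8    3. ]
```

View pics/top0.png

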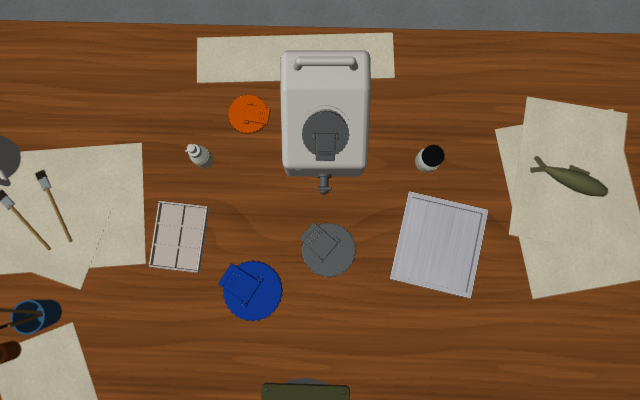

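View pics/scene0.png

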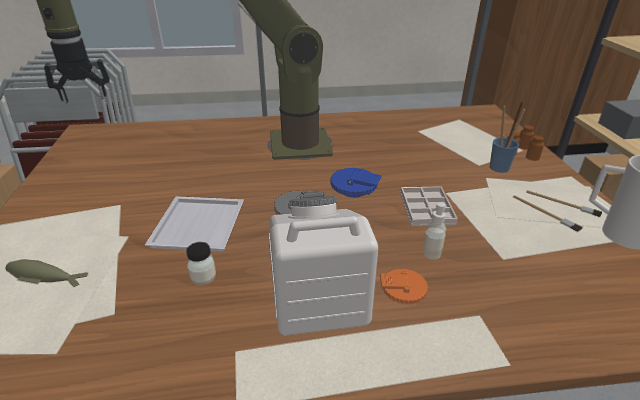

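Four candidate caps in the top view: orange (248,113), blue (252,290), a larger grey one flat on the table (329,249), and the grey one on the can (325,133). The can's cap is grey and the smaller of the two greys (47 px across although nearer, against 54 px), and it is the one screwed on. The tray is at (439,245). I'll confirm this in a crop and fit the poses from depth.

```bash
cat > fit.py <<'E'
from h import *
np.set_printoptions(precision=2,suppress=True)
I=cv2.imread('pics/top0.png');D=np.load('topD.npy')
cv2.imwrite('pics/crop1.png',cv2.resize(I[40:290,230:500],None,fx=2.2,fy=2.2,interpolation=cv2.INTER_CUBIC))
c=env.get_calibration('top');K=np.array([[c['fx'],0,c['cx']],[0,c['fy'],c['cy']],[0,0,1]])
v,u=np.mgrid[0:400,0:640];n=cv2.undistortPoints(np.stack([u,v],-1).reshape(-1,1,2).astype(float),K,np.array(c['distortion'])).reshape(400,640,2)
T=np.array(c['world_from_camera']);P=np.dstack([n*D[...,None],D])@T[:3,:3].T+T[:3,3]
print('cam',T[:3,3],c['fx'])
g=I.astype(int).mean(2);reg=np.zeros(g.shape,bool);reg[100:165,285:368]=1
m=reg&(g<120)&(P[...,2]>120)
q=P[m];print('dark',m.sum(),q.min(0),q.max(0),q.mean(0))
# can yaw: upper body outline via minAreaRect of points z>100
can=(P[...,2]>60)&(u>270)&(u<385)&(v>40)&(v<180)
r=cv2.minAreaRect(P[can][:,:2].astype(np.float32));print('can rect',r)
hd=(P[...,2]>195)&(u>270)&(u<385)&(v>40)&(v<90);print('handle',cv2.minAreaRect(P[hd][:,:2].astype(np.float32)),P[hd].max(0))
sh=reg&(g>150)
def plane(q):
    k=np.ones(len(q),bool)
    for _ in range(8):
        ce=q[k].mean(0);nn=np.linalg.svd(q[k]-ce,full_matrices=False)[2][2];nn*=np.sign(nn[2]);e=(q-ce)@nn;k=abs(e)<max(1.5,1.2*e[k].std())
    return ce,nn,k.sum(),e
ce,nn,k,e=plane(q);print('cap plane',ce,nn,k)
tr=(u>380)&(u<500)&(v>180)&(v<310)&(P[...,2]>9)&(P[...,2]<30)
r=cv2.minAreaRect(P[tr][:,:2].astype(np.float32));print('tray',r,tr.sum())
t2=(u>400)&(u<475)&(v>200)&(v<290);print('tray floor z',np.median(P[t2][:,2]))
for nme,(a,b,cc,d) in dict(ink=(410,450,140,180),spray=(180,215,135,172)).items():
    mm=(u>a)&(u<b)&(v>cc)&(v<d)&(P[...,2]>30);print(nme,P[mm].mean(0),P[mm].max(0))
E
python3 fit.py
```

```text
cam [ 409.24  -16.49 1201.65] 492.5347708735426
dark 1962 [ 409.24 -124.88  122.64] [ 728.76   19.59 1201.65] [651.32 -35.17 207.12]
can rect ((622.31982421875, -29.934646606445312), (425.52532958984375, 190.25059509277344), 1.1770250797271729)
handle ((622.0833740234375, -28.334510803222656), (425.3944396972656, 189.99488830566406), 0.6584159135818481) [ 835.5    68.53 1201.65]
cap plane [663.07 -32.59 210.22] [-0.47 -0.03  0.88] 645
tray ((438.49169921875, -310.60528564453125), (198.13670349121094, 216.4396209716797), 77.84294891357422) 1790
tray floor z 4.179845481902362
ink [ 632.51 -272.29   88.94] [ 664.    -16.49 1201.65]
spray [620.2  250.22 120.  ] [ 649.83  283.6  1201.65]
```

View pics/crop1.png

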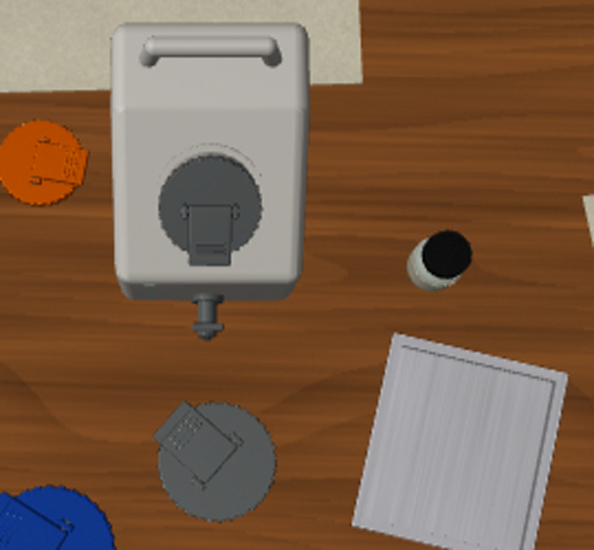

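The crop confirms the target: the smaller grey cap on the can, with its tab folded toward the robot (crop ~(210,235), top image ~(325,148)). The larger grey cap lies loose on the table. I'll refit without the pixels that have no depth.

```bash
cat > fit2.py <<'E'
exec(open('fit.py').read().split("print('cam'")[0])
g=I.astype(int).mean(2);ok=D>0;Z=P[...,2]
def plane(q):
    k=np.ones(len(q),bool)
    for _ in range(15):
        ce=q[k].mean(0);nn=np.linalg.svd(q[k]-ce,full_matrices=False)[2][2];nn*=np.sign(nn[2]);e=(q-ce)@nn;k=abs(e)<max(1.5,1.5*e[k].std())
    return ce,nn,k
for lo in(60,150):
    can=ok&(Z>lo)&(Z<300)&(u>270)&(u<385)&(v>40)&(v<180);print('can rect',lo,cv2.minAreaRect(P[can][:,:2].astype(np.float32)))
hd=ok&(Z>205)&(Z<300)&(v<75)&(u>270)&(u<385);print('handle',cv2.minAreaRect(P[hd][:,:2].astype(np.float32)),P[hd].max(0))
w=ok&(u>286)&(u<366)&(v>90)&(v<168)
q=P[w&(g>140)];ce,nn,k=plane(q);print('shoulder',ce,nn,k.sum())
m=w&(g<115);cnt=max(cv2.findContours(m.astype(np.uint8),0,1)[0],key=len);print('px circle',cv2.minEnclosingCircle(cnt),cv2.boundingRect(cnt))
q=P[m];a=np.array([-.5,0,.866]);h=(q-ce)@nn;print('heights over shoulder pct',np.percentile(h,[2,10,25,50,75,90,98]))
hh,ed=np.histogram(h,bins=np.arange(0,60,2));print(dict(zip(ed[:-1],hh)))
np.savez('cap.npz',q=q,h=h,ce=ce,nn=nn)
r=cv2.minAreaRect(P[ok&(u>380)&(u<500)&(v>180)&(v<310)&(Z>9)&(Z<30)][:,:2].astype(np.float32));print('tray',r)
E
python3 fit2.py
```

```text
can rect 60 ((711.2239990234375, -28.1080322265625), (247.67941284179688, 190.25059509277344), 1.1770251989364624)
can rect 150 ((718.0592041015625, -27.844375610351562), (233.8786163330078, 190.20887756347656), 1.0902113914489746)
handle ((805.331787109375, -26.6912841796875), (57.815608978271484, 187.046875), 1.3017199039459229) [835.5   67.21 257.96]
shoulder [677.21 -29.6  177.25] [-0.5  -0.02  0.87] 2208
px circle ((325.5, 135.5), 26.2774658203125) (302, 110, 47, 51)
heights over shoulder pct [ 4.34 32.61 34.4  36.29 45.29 48.3  50.12]
{np.int64(0): np.int64(4), np.int64(2): np.int64(3), np.int64(4): np.int64(4), np.int64(6): np.int64(1), np.int64(8): np.int64(3), np.int64(10): np.int64(6), np.int64(12): np.int64(1), np.int64(14): np.int64(4), np.int64(16): np.int64(5), np.int64(18): np.int64(2), np.int64(20): np.int64(2), np.int64(22): np.int64(1), np.int64(24): np.int64(4), np.int64(26): np.int64(12), np.int64(28): np.int64(13), np.int64(30): np.int64(53), np.int64(32): np.int64(231), np.int64(34): np.int64(476), np.int64(36): np.int64(337), np.int64(38): np.int64(95), np.int64(40): np.int64(10), np.int64(42): np.int64(36), np.int64(44): np.int64(109), np.int64(46): np.int64(182), np.int64(48): np.int64(176), np.int64(50): np.int64(43), np.int64(52): np.int64(2), np.int64(54): np.int64(0), np.int64(56): np.int64(0)}
tray ((438.49169921875, -310.60528564453125), (198.13670349121094, 216.4396209716797), 77.84294891357422)
```

```bash
cat > goal.py <<'E'
from h import *
from scipy.spatial.transform import Rotation as Ro
np.set_printoptions(precision=3,suppress=True)
C0=np.array([655.5,-29.5,198.]);yaw=.025
def axes(yaw=yaw):
    n=Ro.from_euler('z',yaw).apply([-.5,0,.866]);u=Ro.from_euler('z',yaw).apply([.866,0,.5]);return u,n
def rot(turn=0):  # tool frame: z=-n, x=u, turned by `turn` about n
    u,n=axes();R=np.column_stack([u,np.cross(-n,u),-n]);return Ro.from_rotvec(turn*n/np.linalg.norm(n)).as_matrix()@R
def delta(p,R=None):
    o=env.observe();A=np.array(o['tcp_rot']);d=A.T@(np.array(p)-o['eef_pos'])
    print('t',round(o['t'],2),'pos',o['eef_pos'],'q',np.array(o['joint_pos']),'ft',np.array(o['ft_force']))
    print('shift mm',d,'units',d/50)
    if R is not None: rv=Ro.from_matrix(A.T@R).as_rotvec();print('turn units',rv/(np.pi/2),'rad',np.linalg.norm(rv))
E
python3 - <<'E'
from goal import *
u,n=axes();delta([560,-30,360],rot())
E
```

```text
t 0.9 pos [ 143.001 -608.454  239.331] q [ 1.374  0.689 -0.195  1.565  0.157  0.902 -0.215] ft [-0.328 -0.454 -0.079]
shift mm [ 538.288 -467.688 -120.717] units [10.766 -9.354 -2.414]
turn units [-0.034  0.332  0.128] rad 0.5617173941976938
```

```bash
python3 -m creep '[[0,[0.5,-0.4,-0.4],[0,0,0]],[0,[0.6,-0.5,-0.4],[0,0,0]],[0,[0.7,-0.6,-0.4],[0,0,0]],[0,[0.7,-0.6,-0.4],[0,0,0]],[0,[0.7,-0.6,-0.4],[0,0,0]],[0,[0.7,-0.6,-0.4],[0,0,0]],[0,[0.7,-0.6,0],[0,0,0]],[0,[0.7,-0.6,0],[0,0,0]],[0,[0.7,-0.6,0],[0,0,0]],[0,[0.7,-0.6,0],[0,0,0]],[0,[0.7,-0.6,0],[0,0,0]],[0,[0.7,-0.6,0],[0,0,0]]]' 40
python3 - <<'E'
from goal import *
delta([560,-30,360],rot())
E
```

```text
t: 2.4
eef_pos: [459.1, -178.7, 359.5]
tcp_rot: [[0.974, 0.229, 0.001], [0.229, -0.974, -0.0], [0.0, 0.001, -1.0]]
ft_force: [0.3, -0.1, 0.0]
gripper_width: 1.001
finger_force: 0.0
t 2.4 pos [ 459.093 -178.705  359.507] q [ 0.481  0.376 -0.297  1.773  0.128  1.011 -1.204] ft [ 0.272 -0.091  0.039]
shift mm [ 132.236 -121.692   -0.505] units [ 2.645 -2.434 -0.01 ]
turn units [-0.034  0.332  0.128] rad 0.5612828522996364
```

```bash
python3 -m creep '[[0,[0.65,-0.6,0],[-0.01,0.083,0.03]],[0,[0.6,-0.6,-0.1],[-0.008,0.083,0.03]],[0,[0.6,-0.6,-0.2],[-0.008,0.083,0.03]],[0,[0.5,-0.6,-0.3],[-0.008,0.083,0.03]],[0,[0,0,0],[0,0,0]],[0,[0,0,0],[0,0,0]]]'
python3 - <<'E'
from goal import *
delta([560,-30,360],rot())
I,D=env.read_camera('wrist');cv2.imwrite('pics/w1.png',I);np.save('wD.npy',D);np.save('wT.npy',env.get_calibration('wrist')['world_from_camera'])
for n in['cap_centre','tab_hinge','tab_end']:
    for r in env.place_of('wrist',n)[:2]:
        d=dep(D,r['pixel']);print(n,round(r['score'],2),np.array(r['pixel']),d,pt('wrist',r['pixel'],d))
u,n=axes();print('expect hinge',C0+13*n,'end',C0+13*n-42*u,'end top',C0+17.5*n-42*u)
E
```

```text
t: 3.15
eef_pos: [542.8, -43.8, 407.7]
tcp_rot: [[0.866, 0.038, 0.499], [0.034, -0.999, 0.016], [0.499, 0.004, -0.866]]
ft_force: [0.2, 0.1, -0.5]
gripper_width: 0.997
finger_force: 0.0
t 3.15 pos [542.804 -43.8   407.7  ] q [ 0.229  0.201 -0.274  2.026  0.13   0.402 -1.664] ft [ 0.226  0.13  -0.452]
shift mm [ -8.448 -13.32   50.127] units [-0.169 -0.266  1.003]
turn units [-0.002  0.001  0.008] rad 0.013072313904166
cap_centre 0.97 [321.3 345.6] 475.35186767578125 [417.949 -48.545  49.697]
cap_centre 0.96 [312.2 180.3] 363.3614196777344 [649.135 -28.358 215.421]
tab_hinge 0.95 [321.2 340.4] 476.86846923828125 [425.993 -48.026  49.847]
tab_hinge 0.79 [314.4 181.8] 363.12109375 [647.395 -31.188 215.211]
tab_end 0.96 [311.  217.2] 375.5755920410156 [606.119 -27.888 193.374]
tab_end 0.87 [239.9 161.7] 555.0606079101562 [735.682 119.434  38.955]
expect hinge [649.002 -29.662 209.258] end [612.641 -30.572 188.258] end top [610.392 -30.628 192.155]
```

View pics/w1.png

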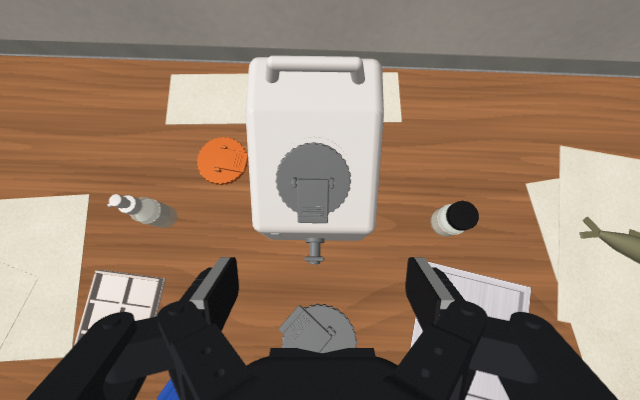

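The wrist view looks square onto the target cap: disc centred at ~(313,180), tab spanning columns 297–328 down to row 222, tap at (315,250). I'll fit the disc from this picture.

Run:
```python
from goal import *
I=cv2.imread('pics/w1.png');D=np.load('wD.npy');g=I.astype(int).mean(2)
c=env.get_calibration('wrist');K=np.array([[c['fx'],0,c['cx']],[0,c['fy'],c['cy']],[0,0,1]])
v,u_=np.mgrid[0:400,0:640];n_=cv2.undistortPoints(np.stack([u_,v],-1).reshape(-1,1,2).astype(float),K,np.array(c['distortion'])).reshape(400,640,2)
T=np.load('wT.npy');P=np.dstack([n_*D[...,None],D])@T[:3,:3].T+T[:3,3]
w=(u_>260)&(u_<368)&(v>130)&(v<228)&(D>0);u,n=axes();y=np.cross(n,u)
L=(P-C0)@np.column_stack([u,y,n])
m=(w&(g<120)).astype(np.uint8);m=cv2.morphologyEx(m,cv2.MORPH_OPEN,np.ones((3,3),np.uint8))
cnt=max(cv2.findContours(m,0,1)[0],key=len)[:,0]
print('px',cv2.minEnclosingCircle(cnt),cv2.boundingRect(cnt))
cc=cnt[cnt[:,1]<195]; 
# boundary pixels -> disc plane
r0=T[:3,:3];pts=[]
for x,yv in cc:
    r=r0@np.append(n_[yv,x],1);o=T[:3,3];s=((C0+4*n-o)@n)/(r@n);pts.append((o+s*r-C0)@np.column_stack([u,y,n]))
p=np.array(pts);A=np.c_[2*p[:,:2],np.ones(len(p))];s=np.linalg.lstsq(A,(p[:,:2]**2).sum(1),rcond=None)[0];print('circle centre (u,y)',s[:2],'r',np.sqrt(s[2]+s[0]**2+s[1]**2))
M=m>0;h=L[M][:,2];hh,e=np.histogram(h,np.arange(-10,30,1));print(dict(zip(e[:-1].tolist(),hh.tolist())))
tab=M&(L[...,2]>12);q=L[tab];print('tab',np.percentile(q,[1,99],axis=0),cv2.minAreaRect(q[:,:2].astype(np.float32)))
print('tab tilt dz/du',np.polyfit(q[:,0],q[:,2],1),'disc',np.linalg.lstsq(np.c_[L[M&(L[...,2]<10)&(L[...,2]>2)][:,:2],np.ones((M&(L[...,2]<10)&(L[...,2]>2)).sum())],L[M&(L[...,2]<10)&(L[...,2]>2)][:,2],rcond=None)[0])
```

```text
px ((314.5482482910156, 181.16600036621094), 37.93586349487305) (278, 144, 73, 74)
circle centre (u,y) [-1.063 -0.078] r 46.836768420720574
{-10: 0, -9: 0, -8: 0, -7: 0, -6: 0, -5: 0, -4: 0, -3: 0, -2: 1, -1: 1, 0: 1, 1: 1, 2: 3, 3: 3, 4: 1, 5: 11, 6: 135, 7: 915, 8: 1330, 9: 411, 10: 28, 11: 1, 12: 2, 13: 4, 14: 4, 15: 8, 16: 11, 17: 31, 18: 113, 19: 382, 20: 489, 21: 235, 22: 26, 23: 2, 24: 0, 25: 0, 26: 0, 27: 0, 28: 0}
tab [[-51.836 -23.264  15.495]
 [  4.8    23.255  22.233]] ((-23.27366065979004, 0.6924610137939453), (50.44202423095703, 58.188987731933594), 89.72180938720703)
tab tilt dz/du [-0.04 19.27] disc [-0.002  0.001  8.22 ]
```

Run:
```python
from goal import *
u,n=axes();delta(C0-43*u+60*n,rot())
```

```text
t 3.35 pos [543.133 -44.439 407.29 ] q [ 0.23   0.202 -0.274  2.025  0.13   0.402 -1.665] ft [-0.363 -0.053  0.068]
shift mm [-49.721 -12.164 177.691] units [-0.994 -0.243  3.554]
turn units [-0.002  0.001  0.007] rad 0.011211656258157282
```

```bash
python3 -m creep '[[0.2,[-0.3,-0.08,0.7],[0,0,0.007]],[0.2,[-0.3,-0.08,0.8],[0,0,0]],[0.2,[-0.3,-0.08,0.8],[0,0,0]],[0.2,[-0.094,0,0.8],[0,0,0]],[0.2,[0,0,0.454],[0,0,0]],[0.2,[0,0,0],[0,0,0]],[0.2,[0,0,0],[0,0,0]]]'
python3 - <<'E'
from goal import *
u,n=axes();delta(C0-43*u+18*n,rot())
I,D=env.read_camera('wrist');cv2.imwrite('pics/w2.png',I)
E
```

```text
t: 4.22
eef_pos: [585.0, -34.9, 266.4]
tcp_rot: [[0.875, 0.02, 0.485], [0.017, -1.0, 0.011], [0.485, -0.001, -0.875]]
ft_force: [0.8, 0.4, 0.8]
gripper_width: 0.799
finger_force: 0.0
t 4.22 pos [585.008 -34.875 266.42 ] q [ 0.037  0.468 -0.081  2.148  1.082  0.044 -2.649] ft [0.834 0.404 0.811]
shift mm [-14.736  -3.656  76.821] units [-0.295 -0.073  1.536]
turn units [ 0.001  0.011 -0.003] rad 0.01841086682644828
```

View pics/w2.png

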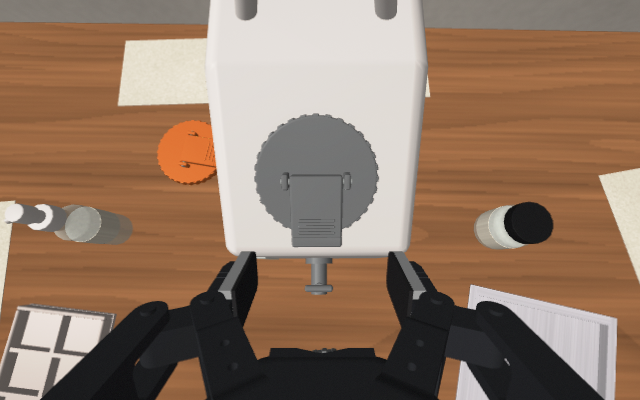

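The wrist is at a bend limit here (q6 ≈ 0.04, q7 ≈ -2.65). A half turn of the tool at this near-singular pose should carry q5 to the other branch. The grasp is the same either way.

```bash
python3 -m creep '[[0.2,[0,0,0],[0,0,-0.1]],[0.2,[0,0,0],[0,0,-0.118]],[0.2,[0,0,0],[0,0,-0.118]],[0.2,[0,0,0],[0,0,-0.118]],[0.2,[0,0,0],[0,0,-0.118]],[0.2,[0,0,0],[0,0,-0.118]],[0.2,[0,0,0],[0,0,-0.118]],[0.2,[0,0,0],[0,0,-0.118]],[0.2,[0,0,0],[0,0,-0.118]]]'
python3 - <<'E'
from goal import *
u,n=axes();delta(C0-43*u+80*n,rot(np.pi))
E
```

```text
t: 5.4
eef_pos: [584.9, -34.7, 267.1]
tcp_rot: [[-0.088, 0.87, 0.485], [0.995, 0.094, 0.01], [-0.037, 0.484, -0.874]]
ft_force: [0.7, -0.4, 0.1]
gripper_width: 0.804
finger_force: 0.0
t 5.4 pos [584.905 -34.672 267.104] q [ 0.248  0.485 -0.393  2.138  1.397  0.2   -1.302] ft [ 0.706 -0.419  0.145]
shift mm [  4.589 -15.773  15.465] units [ 0.092 -0.315  0.309]
turn units [-0.009 -0.008 -0.954] rad 1.4982048532319232
```

```bash
python3 -m creep '[[0.2,[0,0,0],[0,0,-0.118]],[0.2,[0,0,0],[0,0,-0.118]],[0.2,[0,0,0],[0,0,-0.118]],[0.2,[0,0,0],[0,0,-0.118]],[0.2,[0,0,0],[0,0,-0.118]],[0.2,[0,0,0],[0,0,-0.118]],[0.2,[0,0,0],[0,0,-0.118]],[0.2,[0,0,0],[0,0,-0.118]],[0.2,[0,0,0],[0,0,0]]]'
python3 - <<'E'
from goal import *
u,n=axes();delta(C0-43*u+70*n,rot(np.pi))
E
```

```text
t: 6.52
eef_pos: [584.9, -34.6, 266.9]
tcp_rot: [[-0.875, -0.005, 0.485], [0.0, 1.0, 0.011], [-0.485, 0.009, -0.874]]
ft_force: [0.0, 0.0, 0.9]
gripper_width: 0.8
finger_force: 0.0
t 6.53 pos [584.916 -34.618 266.88 ] q [ 0.327  0.501 -0.513  2.134  1.423  0.264  0.155] ft [0.043 0.026 0.899]
shift mm [15.862  3.04  25.268] units [0.317 0.061 0.505]
turn units [-0.001 -0.011 -0.014] rad 0.02808180827041665
```

```bash
python3 -m creep '[[0.2,[0.16,0.03,0.25],[0,-0.011,-0.014]],[0.2,[0.16,0.03,0.25],[0,0,0]],[0.2,[0,0,0.3],[0,0,0]],[0.2,[0,0,0],[0,0,0]]]'
python3 - <<'E'
from goal import *
u,n=axes();delta(C0-43*u+18.5*n,rot(np.pi))
E
```

```text
t: 7.02
eef_pos: [591.0, -32.0, 224.8]
tcp_rot: [[-0.868, -0.021, 0.497], [-0.019, 1.0, 0.01], [-0.497, -0.001, -0.868]]
ft_force: [0.3, 0.9, -0.1]
gripper_width: 0.801
finger_force: 0.0
t 7.03 pos [590.969 -31.976 224.807] q [ 0.343  0.599 -0.569  2.178  1.873  0.343 -0.265] ft [ 0.32   0.936 -0.132]
shift mm [ 0.355  0.948 37.002] units [0.007 0.019 0.74 ]
turn units [-0.001 -0.002 -0.002] rad 0.004988540543136884
```

```bash
python3 -m creep '[[0.2,[0,0.02,0.3],[0,0,0]],[0.2,[0,0,0.3],[0,0,0]],[0.2,[0,0,0.14],[0,0,0]],[0.2,[0,0,0],[0,0,0]]]'
python3 -m creep '[[1,[0,0,0],[0,0,0]],[1,[0,0,0],[0,0,0]],[1,[0,0,0],[0,0,0]],[1,[0,0,0],[0,0,0]]]' 25
python3 - <<'E'
from goal import *
u,n=axes();delta(C0-43*u+18.5*n,rot(np.pi))
E
```

```text
t: 7.52
eef_pos: [609.6, -30.4, 192.9]
tcp_rot: [[-0.867, -0.025, 0.497], [-0.023, 1.0, 0.01], [-0.498, -0.002, -0.867]]
ft_force: [-0.1, -0.5, 0.3]
gripper_width: 0.8
finger_force: 0.0
t: 8.02
eef_pos: [609.7, -30.4, 193.6]
tcp_rot: [[-0.866, -0.026, 0.499], [-0.024, 1.0, 0.01], [-0.499, -0.003, -0.867]]
ft_force: [-2.1, 0.1, 1.7]
gripper_width: 0.457
finger_force: 28.5
t 8.03 pos [609.66  -30.357 193.634] q [ 0.357  0.689 -0.612  2.155  1.968  0.416 -0.332] ft [-2.141  0.105  1.698]
shift mm [ 1.111 -0.285  0.646] units [ 0.022 -0.006  0.013]
turn units [-0.002 -0.001  0.001] rad 0.003724149453572249
```

```bash
python3 -m creep '[[1,[-0.01,0,-0.131],[0,0,0]],[1,[-0.031,0,-0.129],[0,0,0]],[1,[-0.05,0,-0.122],[0,0,0]],[1,[-0.069,0,-0.113],[0,0,0]],[1,[-0.086,0,-0.1],[0,0,0]],[1,[0,0,0],[0,0,0]]]'
python3 - <<'E'
from goal import *
u,n=axes();delta(C0+(-1-29.7)*u+(16+29.7)*n,rot(np.pi));print(env.observe()['gripper_width'],env.observe()['finger_force'])
I,D=env.read_camera('wrist');cv2.imwrite('pics/w3.png',I)
E
```

```text
t: 8.78
eef_pos: [605.5, -30.4, 225.8]
tcp_rot: [[-0.866, -0.025, 0.499], [-0.024, 1.0, 0.01], [-0.499, -0.003, -0.867]]
ft_force: [1.3, -0.5, -1.5]
gripper_width: 0.454
finger_force: 25.6
t 8.78 pos [605.544 -30.411 225.797] q [ 0.313  0.603 -0.528  2.141  1.825  0.319 -0.211] ft [ 1.267 -0.513 -1.455]
shift mm [ 1.325 -0.326  3.358] units [ 0.027 -0.007  0.067]
turn units [-0.002 -0.001  0.001] rad 0.0037325195174901593
0.45380062718022013 25.62484547495842
```

View pics/w3.png

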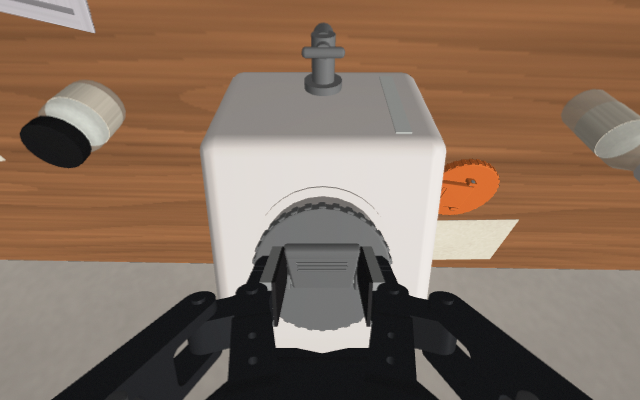

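The tab is held between the fingers at (322,265) and has risen about 45°. I'll finish the arc.

```bash
python3 -m creep '[[1,[-0.1,0,-0.086],[0,0,0]],[1,[-0.113,0,-0.069],[0,0,0]],[1,[-0.122,0,-0.05],[0,0,0]],[1,[-0.129,0,-0.031],[0,0,0]],[1,[-0.135,0,-0.01],[0,0,0]],[1,[-0.03,0,0],[0,0,0]],[1,[0,0,0],[0,0,0]]]'
python3 - <<'E'
from goal import *
u,n=axes();delta(C0-1*u+58*n,rot(np.pi));print(env.observe()['gripper_width'],env.observe()['finger_force'])
I,D=env.read_camera('wrist');cv2.imwrite('pics/w4.png',I)
I,D=env.read_camera('scene');cv2.imwrite('pics/s4.png',cv2.resize(I[90:290,200:460],None,fx=3,fy=3)[:600,:780])
E
```

```text
t: 9.7
eef_pos: [623.9, -29.6, 250.6]
tcp_rot: [[-0.869, -0.026, 0.495], [-0.024, 1.0, 0.01], [-0.495, -0.004, -0.869]]
ft_force: [-8.5, -1.1, 4.7]
gripper_width: 0.446
finger_force: 24.0
t 9.7 pos [623.855 -29.632 250.574] q [ 0.218  0.554 -0.378  2.065  1.452  0.214  0.151] ft [-8.519 -1.116  4.724]
shift mm [-0.13  -0.651  3.351] units [-0.003 -0.013  0.067]
turn units [-0.002 -0.004  0.002] rad 0.006981508322131532
0.44640517396718743 24.007806032896042
```

View pics/w4.png

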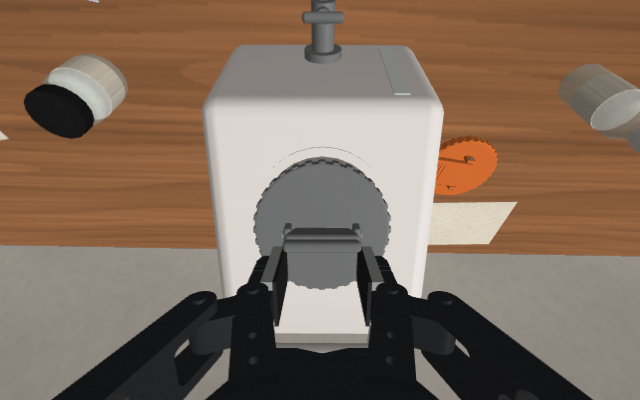

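The tab is upright: the plate shows edge-on at (322,238), pressed against its stop. Next I open, turn the tool a quarter round the tab to leave q7 room for unscrewing, then grip the faces.

```bash
python3 -m creep '[[0.1,[0,0,0],[0,0,0]],[0.1,[0,0,0],[0,0,0]],[0.1,[0,0,0],[0,0,0]],[0.1,[0,0,0],[0,0,0.1]],[0.1,[0,0,0],[0,0,0.11]],[0.1,[0,0,0],[0,0,0.11]],[0.1,[0,0,0],[0,0,0.11]],[0.1,[0,0,0],[0,0,0.11]],[0.1,[0,0,0],[0,0,0.11]],[0.1,[0,0,0],[0,0,0.11]],[0.1,[0,0,0],[0,0,0.11]]]' 60
python3 -m creep '[[0.1,[0,0,0],[0,0,0.11]],[0.1,[0,0,0],[0,0,0.02]],[0.1,[0,0,0],[0,0,0]]]'
python3 - <<'E'
from goal import *
u,n=axes();delta(C0-1*u+47*n,rot(np.pi/2));print(env.observe()['gripper_width'],env.observe()['finger_force'])
E
```

```text
t: 11.18
eef_pos: [626.8, -29.7, 251.5]
tcp_rot: [[-0.196, 0.845, 0.498], [0.975, 0.22, 0.01], [-0.101, 0.488, -0.867]]
ft_force: [-0.1, 0.6, -0.0]
gripper_width: 0.903
finger_force: 0.0
t: 11.55
eef_pos: [626.7, -29.7, 251.6]
tcp_rot: [[-0.028, 0.867, 0.498], [1.0, 0.026, 0.01], [-0.004, 0.498, -0.867]]
ft_force: [-0.5, 0.9, 0.3]
gripper_width: 0.899
finger_force: 0.0
t 11.55 pos [626.708 -29.667 251.562] q [ 0.163  0.547 -0.293  2.063  1.436  0.166 -1.409] ft [-0.471  0.887  0.344]
shift mm [-0.509 -2.827 13.788] units [-0.01  -0.057  0.276]
turn units [-0.001  0.001  0.003] rad 0.0052923933709579825
0.8991702867754922 0.0
```

```bash
python3 -m creep '[[0.1,[0,-0.056,0.14],[0,0,0]],[0.1,[0,0,0.14],[0,0,0]],[1,[0,0,0],[0,0,0]],[1,[0,0,0],[0,0,0]],[1,[0,0,0],[0,0,0]],[1,[0,0,0],[0,0,0]],[1,[0,0,0],[0,0,0]],[1,[0,0,0],[0,0,0]],[1,[0,0,0],[0,0,0]]]' 60
python3 - <<'E'
from goal import *
u,n=axes();delta(C0-1*u+47*n,rot(np.pi/2));o=env.observe();print(o['gripper_width'],o['finger_force'],np.array(o['ft_torque']))
E
```

```text
t: 12.68
eef_pos: [631.0, -29.7, 238.1]
tcp_rot: [[-0.026, 0.867, 0.498], [1.0, 0.024, 0.01], [-0.003, 0.498, -0.867]]
ft_force: [-4.1, -0.1, 2.8]
gripper_width: 0.089
finger_force: 61.4
t 12.68 pos [630.961 -29.686 238.087] q [ 0.157  0.574 -0.286  2.066  1.619  0.165 -1.591] ft [-4.123 -0.1    2.781]
shift mm [-0.428  0.204 -0.014] units [-0.009  0.004 -0.   ]
turn units [-0.001  0.002  0.001] rad 0.0038249730360345895
0.08918025558639356 61.369899809360504 [-0.095  1.012 -0.028]
```

```bash
python3 -m creep '[[1,[0,0,0],[0,0,-0.05]],[1,[0,0,0],[0,0,-0.1]],[1,[0,0,0],[0,0,-0.1]],[1,[0,0,0],[0,0,-0.1]],[1,[0,0,0],[0,0,-0.1]],[1,[0,0,0],[0,0,-0.1]]]' 70
python3 - <<'E'
from goal import *
u,n=axes();delta(C0-1*u+47*n,rot(np.pi/2));o=env.observe();print(o['gripper_width'],o['finger_force'],np.array(o['ft_torque']),'torque about n',n@np.array(o['ft_torque']))
E
```

```text
t: 13.42
eef_pos: [631.6, -29.7, 238.6]
tcp_rot: [[-0.678, 0.54, 0.499], [0.627, 0.779, 0.01], [-0.383, 0.32, -0.866]]
ft_force: [-3.5, 0.1, 4.2]
gripper_width: 0.089
finger_force: 70.3
t 13.43 pos [631.626 -29.662 238.559] q [ 0.049  0.566 -0.117  2.07   1.781  0.071 -0.902] ft [-3.499  0.056  4.16 ]
shift mm [ 0.185 -0.724  0.063] units [ 0.004 -0.014  0.001]
turn units [-0.001  0.001  0.554] rad 0.8709492391676694
0.08879430259533509 70.31996995210648 [-0.058  0.752 -0.081] torque about n -0.050708200083535056
```

```bash
python3 -m creep '[[1,[0,0,0],[0,0,-0.09]],[1,[0,0,0],[0,0,-0.09]],[1,[0,0,0],[0,0,-0.09]],[1,[0,0,0],[0,0,-0.09]],[1,[0,0,0],[0,0,-0.09]],[1,[0,0,0],[0,0,-0.09]],[1,[0,0,0],[0,0,-0.09]],[1,[0,0,0],[0,0,-0.05]],[1,[0,0,0],[0,0,0]]]'
python3 - <<'E'
from goal import *
u,n=axes();delta(C0-1*u+47*n,rot(np.pi/2));o=env.observe();print(o['gripper_width'],o['finger_force'],np.array(o['ft_torque']),'torque about n',n@np.array(o['ft_torque']))
E
```

```text
t: 14.55
eef_pos: [631.8, -29.9, 238.6]
tcp_rot: [[-0.801, -0.329, 0.499], [-0.375, 0.927, 0.01], [-0.466, -0.179, -0.866]]
ft_force: [-3.1, -0.3, 4.2]
gripper_width: 0.086
finger_force: 70.3
t 14.55 pos [631.795 -29.93  238.644] q [ 0.017  0.565 -0.068  2.071  1.961  0.045 -0.023] ft [-3.084 -0.277  4.189]
shift mm [0.797 0.129 0.055] units [0.016 0.003 0.001]
turn units [-0.002  0.001  1.231] rad 1.9333568934587542
0.08641876438342026 70.26528507471085 [-0.26   0.547 -0.021] torque about n 0.1051794652804248
```

```bash
python3 -m creep '[[1,[0,0,0],[0,0,-0.05]],[1,[0,0,0],[0,0,-0.033]],[1,[0,0,0],[0,0,0]]]'
python3 - <<'E'
from goal import *
u,n=axes();delta(C0-1*u+47*n,rot(np.pi/2));o=env.observe();print(np.array(o['ft_torque']),'torque about n',n@np.array(o['ft_torque']))
E
python3 -m creep '[[1,[0,0,-0.04],[0,0,0]],[1,[0,0,-0.04],[0,0,0]],[1,[0,0,-0.04],[0,0,0]],[1,[0,0,0],[0,0,0]]]'
python3 - <<'E'
from goal import *
u,n=axes();delta(C0-1*u+47*n,rot(np.pi/2));o=env.observe();print('force n',n@np.array(o['ft_force']),'torque about n',n@np.array(o['ft_torque']))
E
```

```text
t: 14.92
eef_pos: [631.6, -29.9, 238.5]
tcp_rot: [[-0.752, -0.43, 0.499], [-0.491, 0.871, 0.01], [-0.439, -0.238, -0.866]]
ft_force: [-3.0, -1.2, 4.4]
gripper_width: 0.09
finger_force: 70.3
t 14.93 pos [631.64  -29.884 238.466] q [ 0.017  0.565 -0.067  2.072  1.966  0.045  0.101] ft [-3.031 -1.184  4.438]
shift mm [ 0.601  0.081 -0.022] units [ 0.012  0.002 -0.   ]
turn units [-0.002  0.     1.313] rad 2.0627471724654054
[-0.177  0.527 -0.039] torque about n 0.048176969945105154
t: 15.42
eef_pos: [629.6, -30.0, 241.8]
tcp_rot: [[-0.753, -0.43, 0.498], [-0.491, 0.871, 0.009], [-0.437, -0.237, -0.867]]
ft_force: [11.6, -0.9, -15.0]
gripper_width: 0.083
finger_force: 69.0
t 15.43 pos [629.62  -29.997 241.817] q [ 0.019  0.557 -0.072  2.072  1.747  0.045  0.32 ] ft [ 11.552  -0.882 -14.983]
shift mm [0.49  0.106 3.892] units [0.01  0.002 0.078]
turn units [-0.003 -0.001  1.313] rad 2.0622630849384733
force n -18.738157878583724 torque about n 0.0697082362579133
```

```bash
python3 -m creep '[[1,[0,0,0.08],[0,0,0]],[1,[0,0,0],[0,0,-0.04]],[1,[0,0,0],[0,0,-0.04]],[1,[0,0,0],[0,0,0]],[1,[0,0,-0.04],[0,0,0]],[1,[0,0,-0.04],[0,0,0]],[1,[0,0,0],[0,0,0]]]'
python3 - <<'E'
from goal import *
u,n=axes();delta(C0-1*u+47*n,rot(np.pi/2));o=env.observe();print('force n',n@np.array(o['ft_force']),'torque about n',n@np.array(o['ft_torque']))
E
```

```text
t: 16.3
eef_pos: [628.1, -29.1, 242.9]
tcp_rot: [[-0.692, -0.523, 0.498], [-0.597, 0.802, 0.011], [-0.405, -0.29, -0.867]]
ft_force: [0.2, 0.5, -1.3]
gripper_width: 0.09
finger_force: 71.3
t 16.3 pos [628.08  -29.094 242.937] q [ 0.029  0.554 -0.087  2.075  1.705  0.052  0.49 ] ft [ 0.197  0.497 -1.334]
shift mm [ 0.403 -1.043  5.619] units [ 0.008 -0.021  0.112]
turn units [-0.002 -0.001  1.394] rad 2.189435217294242
force n -1.2600459783123343 torque about n 0.02925167569641007
```

Released: the cap followed the pull with only ~1 N. Now I draw it out along its axis.

```bash
python3 -m creep '[[1,[0,0,-0.1],[0,0,0]],[1,[0,0,-0.1],[0,0,0]],[1,[0,0,0],[0,0,0]]]'
python3 -m creep '[[1,[0,0,-0.2],[0,0,0]],[1,[0,0,-0.3],[0,0,0]],[1,[0,0,-0.4],[0,0,0]],[1,[0,0,-0.5],[0,0,0]],[1,[0,0,-0.5],[0,0,0]],[1,[0,0,0],[0,0,0]]]'
python3 - <<'E'
from goal import *
Rd=np.column_stack([[-1,0,0],[0,1,0],[0,0,-1]]).astype(float)
delta([438,-307,200],Rd)
I,D=env.read_camera('wrist');cv2.imwrite('pics/w5.png',I)
E
```

```text
t: 16.68
eef_pos: [623.1, -29.5, 251.7]
tcp_rot: [[-0.692, -0.522, 0.498], [-0.597, 0.802, 0.011], [-0.405, -0.29, -0.867]]
ft_force: [-0.3, 0.5, -1.9]
gripper_width: 0.086
finger_force: 71.3
t: 17.42
eef_pos: [576.2, -31.2, 335.4]
tcp_rot: [[-0.692, -0.521, 0.501], [-0.597, 0.802, 0.009], [-0.406, -0.292, -0.866]]
ft_force: [0.6, 0.4, -1.5]
gripper_width: 0.085
finger_force: 71.3
t 17.43 pos [576.225 -31.162 335.375] q [ 0.405  0.383 -0.607  2.073  0.903  0.333  1.3  ] ft [ 0.604  0.376 -1.538]
shift mm [ 315.292 -109.766   45.407] units [ 6.306 -2.195  0.908]
turn units [-0.101  0.324  0.399] rad 0.8232821840309623
```

View pics/w5.png

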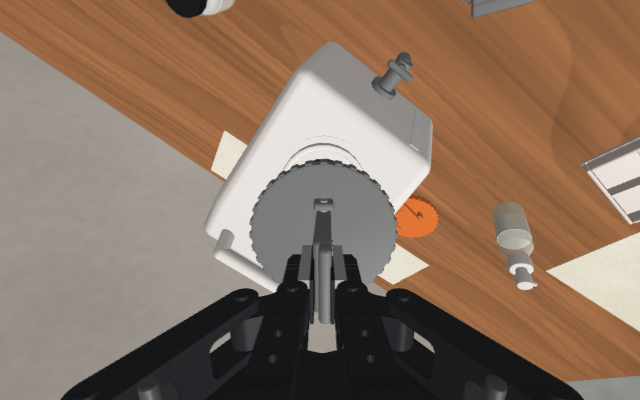

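The cap is clear of the neck and held square, with its disc at (323,230). I'll level it, then carry it to the tray.

Run:
```python
from goal import *
A=np.array(env.observe()['tcp_rot']);z=A[:,2];ax=np.cross(z,[0,0,-1]);ang=np.arcsin(np.linalg.norm(ax));rv=A.T@(ax/np.linalg.norm(ax)*ang);print(rv/(np.pi/2));R=A@Ro.from_rotvec(rv).as_matrix()
d=R.T@(np.array([438,-307,180])-env.observe()['eef_pos']);print(d/50)
```

```text
[-0.194  0.27   0.   ]
[ 5.515 -2.759  3.087]
```

```bash
python3 -m creep '[[1,[0,0,0],[-0.03,0.045,0]],[1,[0,0,0],[-0.035,0.048,0]],[1,[0,0,0],[-0.035,0.048,0]],[1,[0,0,0],[-0.035,0.048,0]],[1,[0,0,0],[-0.035,0.048,0]],[1,[0,0,0],[-0.024,0.033,0]],[1,[0,0,0],[0,0,0]]]'
python3 -m creep '[[1,[0.3,-0.15,0],[0,0,0]],[1,[0.55,-0.28,0],[0,0,0]],[1,[0.55,-0.28,0],[0,0,0]],[1,[0.55,-0.28,0],[0,0,0]],[1,[0.55,-0.28,0],[0,0,0]],[1,[0.55,-0.28,0.3],[0,0,0]],[1,[0.55,-0.28,0.4],[0,0,0]],[1,[0.55,-0.28,0.4],[0,0,0]],[1,[0.55,-0.28,0.4],[0,0,0]],[1,[0.5,-0.25,0.4],[0,0,0]],[1,[0.3,-0.1,0.4],[0,0,0]],[1,[0,0,0],[0,0,0]]]'
python3 - <<'E'
from goal import *
A=np.array(env.observe()['tcp_rot']);z=A[:,2];ax=np.cross(z,[0,0,-1]);print('residual tilt units',A.T@ax/(np.pi/2))
delta([438,-307,80])
I,D=env.read_camera('top');cv2.imwrite('pics/t6.png',I)
# tray floor/walls from first depth
exec(open('fit.py').read().split("print('cam'")[0].split('\n',1)[1])
Z=P[...,2];D0=D>0
m=(I.astype(int).mean(2)>140)&(abs(I[...,0].astype(int)-I[...,2])<30)&(u>385)&(u<495)&(v>185)&(v<305)&(D>0)&(Z<30)
m=cv2.morphologyEx(m.astype(np.uint8),cv2.MORPH_OPEN,np.ones((5,5)))>0
print('tray rect',cv2.minAreaRect(P[m][:,:2].astype(np.float32)))
E
```

```text
t: 18.35
eef_pos: [577.3, -31.2, 332.2]
tcp_rot: [[-0.801, -0.598, -0.001], [-0.598, 0.801, -0.001], [0.002, -0.0, -1.0]]
ft_force: [-1.2, -0.4, -1.2]
gripper_width: 0.082
finger_force: 71.3
t: 19.85
eef_pos: [434.3, -307.2, 218.0]
tcp_rot: [[-0.803, -0.596, -0.005], [-0.596, 0.803, -0.0], [0.004, 0.003, -1.0]]
ft_force: [0.3, 1.0, -1.6]
gripper_width: 0.084
finger_force: 71.2
residual tilt units [ 0.002 -0.003 -0.   ]
t 19.85 pos [ 434.344 -307.194  218.016] q [ 0.985  0.694 -0.773  1.849  0.629  0.867  2.108] ft [ 0.349  1.029 -1.638]
shift mm [ -3.642  -2.39  137.996] units [-0.073 -0.048  2.76 ]
tray rect ((438.24212646484375, -309.048095703125), (194.7454071044922, 214.01824951171875), 77.94351196289062)
```

View pics/t6.png

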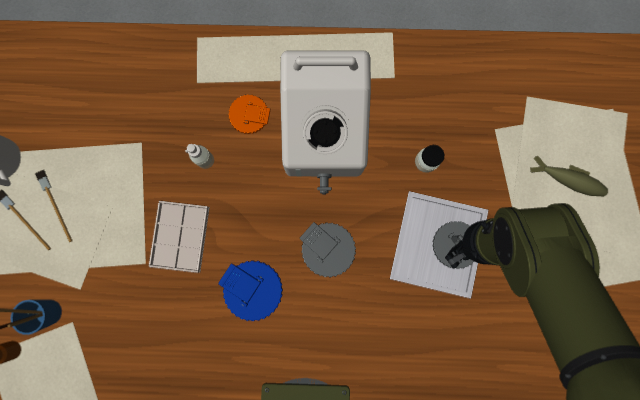

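The neck is open at (325,131), the cap is over the tray at (440,245), and nothing else has moved. I'll lower it to ~10 mm above the floor, then go slowly.

```bash
python3 -m creep '[[1,[-0.07,-0.05,0.4],[0.002,-0.003,0]],[1,[0,0,0.5],[0,0,0]],[1,[0,0,0.5],[0,0,0]],[1,[0,0,0.5],[0,0,0]],[1,[0,0,0.4],[0,0,0]],[1,[0,0,0.3],[0,0,0]],[1,[0,0,0.16],[0,0,0]],[1,[0,0,0],[0,0,0]],[1,[0,0,0],[0,0,0]]]'
python3 -m creep '[[1,[0,0,0.06],[0,0,0]],[1,[0,0,0.04],[0,0,0]],[1,[0,0,0],[0,0,0]]]'
```

```text
t: 21.02
eef_pos: [443.3, -305.3, 82.0]
tcp_rot: [[-0.8, -0.6, 0.006], [-0.6, 0.8, -0.0], [-0.005, -0.004, -1.0]]
ft_force: [-0.1, -0.4, -2.1]
gripper_width: 0.087
finger_force: 71.3
t: 21.4
eef_pos: [442.7, -305.2, 76.2]
tcp_rot: [[-0.8, -0.599, 0.005], [-0.599, 0.8, 0.0], [-0.004, -0.003, -1.0]]
ft_force: [-0.5, 0.4, -1.8]
gripper_width: 0.087
finger_force: 71.3
```

```bash
python3 -m creep '[[1,[0,0,0.04],[0,0,0]],[1,[0,0,0.04],[0,0,0]],[1,[0,0,0],[0,0,0]]]'
python3 -m creep '[[1,[0,0,0.02],[0,0,0]],[1,[0,0,0.02],[0,0,0]],[1,[0,0,0],[0,0,0]]]'
```

```text
t: 21.78
eef_pos: [442.7, -305.1, 72.2]
tcp_rot: [[-0.8, -0.6, 0.005], [-0.6, 0.8, 0.001], [-0.004, -0.002, -1.0]]
ft_force: [-0.9, -0.5, -1.2]
gripper_width: 0.087
finger_force: 71.3
t: 22.15
eef_pos: [442.8, -305.2, 70.3]
tcp_rot: [[-0.8, -0.6, 0.005], [-0.6, 0.8, 0.0], [-0.004, -0.003, -1.0]]
ft_force: [-0.3, -0.3, -1.2]
gripper_width: 0.088
finger_force: 71.4
```

```bash
python3 -m creep '[[1,[0,0,0.02],[0,0,0]],[1,[0,0,0],[0,0,0]]]'
python3 -m creep '[[1,[0,0,0.02],[0,0,0]],[1,[0,0,0],[0,0,0]]]'
python3 -m creep '[[1,[0,0,0.01],[0,0,0]],[1,[0,0,0],[0,0,0]]]'
```

```text
t: 22.4
eef_pos: [443.0, -305.1, 70.1]
tcp_rot: [[-0.8, -0.6, 0.005], [-0.6, 0.8, -0.0], [-0.004, -0.003, -1.0]]
ft_force: [-1.6, 0.4, 5.4]
gripper_width: 0.086
finger_force: 72.3
t: 22.65
eef_pos: [443.0, -305.1, 70.1]
tcp_rot: [[-0.8, -0.6, 0.006], [-0.6, 0.8, -0.001], [-0.004, -0.004, -1.0]]
ft_force: [-3.5, 1.0, 14.2]
gripper_width: 0.088
finger_force: 73.4
t: 22.9
eef_pos: [443.0, -305.1, 70.0]
tcp_rot: [[-0.8, -0.6, 0.006], [-0.6, 0.8, -0.001], [-0.004, -0.005, -1.0]]
ft_force: [-4.4, 2.0, 19.3]
gripper_width: 0.088
finger_force: 73.8
```

Contact at z≈70, as expected. I relieve the press, open gently, and retreat.

```bash
python3 -m creep '[[1,[0,0,-0.035],[0,0,0]],[1,[0,0,0],[0,0,0]],[0.7,[0,0,0],[0,0,0]],[0.5,[0,0,0],[0,0,0]],[0.4,[0,0,0],[0,0,0]],[0.4,[0,0,0],[0,0,0]]]' 20
python3 -m creep '[[0.4,[0,0,-0.2],[0,0,0]],[0.4,[0,0,-0.4],[0,0,0]],[0.4,[0,0,-0.6],[0,0,0]],[0.4,[0,0,-0.8],[0,0,0]],[0.4,[0,0,-0.8],[0,0,0]],[0.4,[0,0,-0.6],[0,0,0]],[0.4,[0,0,0],[0,0,0]]]'
python3 - <<'E'
from goal import *
I,D=env.read_camera('top');S,_=env.read_camera('scene')
a=I[170:320,300:520];b=S[160:310,130:350]
cv2.imwrite('pics/end.png',cv2.resize(np.hstack([a,b]),None,fx=1.8,fy=1.8))
for cam,X in(('top',D),('scene',_)):
  for r in env.place_of(cam,'cap_centre')[:4]: print(cam,r['score'],np.array(r['pixel']),pt(cam,r['pixel'],dep(X,r['pixel'])))
E
```

```text
t: 23.65
eef_pos: [442.8, -305.1, 69.5]
tcp_rot: [[-0.8, -0.6, 0.005], [-0.6, 0.8, 0.0], [-0.004, -0.003, -1.0]]
ft_force: [-0.2, 0.8, 0.4]
gripper_width: 0.6
finger_force: 0.0
t: 24.52
eef_pos: [443.4, -305.5, 242.4]
tcp_rot: [[-0.8, -0.599, 0.01], [-0.599, 0.8, -0.002], [-0.007, -0.008, -1.0]]
ft_force: [-0.1, -0.3, 0.3]
gripper_width: 0.599
finger_force: 0.0
top 0.87 [438.  239.7] [ 445.947 -296.567   59.921]
top 0.64 [331.2 247.9] [421.036 -51.662  48.172]
top 0.63 [252.5 289.9] [320.411 127.354  51.996]
top 0.59 [249.9 112.8] [742.67  152.295  37.22 ]
scene 0.86 [196.  219.1] [ 454.457 -309.155   29.713]
scene 0.81 [404.7 283.7] [755.756 156.642  35.165]
scene 0.66 [295.1 202.9] [436.914 -51.257  45.837]
scene 0.61 [351.9 180.9] [347.813 119.745  46.939]
```

View pics/end.png

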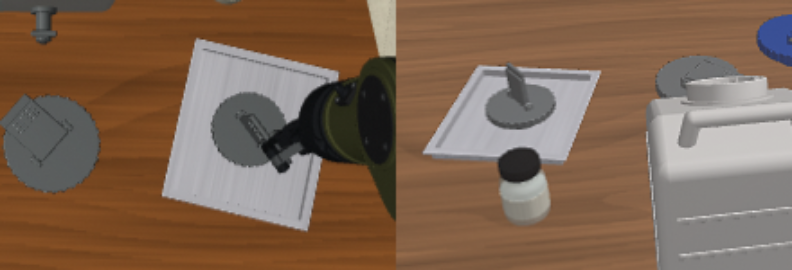

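The cap stands right way up with its tab raised in the middle of the tray (crop ~(248,130) and (520,105)). The arm is clear and the other things are in place.

```bash
python3 -c "
from workcell import env
print(env.close_job())"
```

```text
the job is handed in; nothing more can be done
None
```

Job handed in after about 25 s of robot time: I flipped the tab up, unscrewed and lifted off the cap, and it now stands right way up in the tray; the bottle, jar and palette were not touched.

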